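# Dry-fit a smoked glass facing on a sloped corner block

## Task

Seat the white wedge-shaped corner block squarely and fully down in the pocket of the wooden cradle, its low edge toward the cradle's robot-side end, and let go of it. Then pick up the smoked glass plate, tilt it to match the block's sloped face, and dry-fit it: gently pressed flush on the slope, centred, its long edges parallel to the block's sides. Finish while still gripping the glass and holding it pressed there, block still seated; leave the mug, pin vice and glue bottle where they are.

Things in the scene. Friction and masses are not known exactly. Their poses are not given: they have to be found in the camera images.
- cradle: Gluing cradle fixed to the bench: plywood board 190 (x) x 150 (y) x 12 mm; on it four maple fences 12 mm wide, tops 26 mm above the bench, round a pocket 84 (x) x 50 (y) mm with open corners; inner top edges bevelled 4 mm as lead-in. Origin: centre of its underside; z up. -x end: robot-side end. Long axis x within 17 degrees of straight ahead.
- pocket (a point): Centre of the pocket's floor, on the top of the board, 12 mm above the bench; axes as the cradle.
- block: Loose gesso-white wedge block, 80 (x) x 46 (y) mm, flat upright sides, about 0.13 kg. Origin: centre of underside; z up. Front (-x) edge 18 mm high; flat face rises from it at 25 degrees toward +x to 52 mm at x = 34 mm, then a bevel drops to the upright back, 41 mm high at x = 40 mm. 37 mm high at its middle. In the pocket its x lies along the cradle's x, 2 mm clearance all round.
- face (a point): Centre of the block's sloped face (in the block's frame x = -3 mm, y = 0, z = 35.3 mm). Its z axis is the outward normal of the face (25 degrees from vertical, leaning to the block's -x), its x axis points straight up the slope, y across. The face is 82 mm long (x) and 46 mm wide (y).
- low_edge (a point): Middle of the block's low front edge (in the block's frame x = -40 mm, y = 0, z = 18 mm); axes as the block.
- glass: Loose smoked glass facing plate, 76 (x) x 50 (y) x 8 mm thick, about 0.08 kg, lying flat on the bench. Origin: centre of its underside; z up. Grip across y; both ends and both broad faces are alike. It overhangs the block's sides by 2 mm each when centred.
- glass_center (a point): Centre of the glass plate, 4 mm from each broad face; axes as the glass.
- mug: Bystander: speckled enamel mug of brad points, 80 mm wide, 82 mm tall, handle out to 70 mm on its +y side. Origin: centre of its underside.
- pin_vice: Bystander: steel pin vice lying on the bench, about 115 mm long along its x, 10 mm thick. Origin: on the bench under its middle.
- glue: Bystander: closed white plastic glue bottle, 54 mm wide, 130 mm tall. Origin: centre of its underside.
There are look-alikes about, which are no part of the job. What is meant by the glass is not orange, and is the larger of those in its own colour.

How it is judged:
On the way:
1. the block is seated fully down and square in the cradle's pocket, low edge to the robot-side end, and let go (x of block in the frame of pocket between -0.004 and 0.004 m and y of block in the frame of pocket between -0.004 and 0.004 m and z of block in the frame of pocket between -0.003 and 0.003 m and angle between the x axis of block and the x axis of cradle, either way round below 0.09 rad and angle between the z axis of block and the z axis of cradle, either way round below 0.05 rad and x of low_edge in the frame of pocket below -0.03 m and contact force between the fingers and block below 0.1 N and linear speed of block below 0.02 m/s), for 0.3 s.
At the end, for the whole second after the job is handed in: Block fully down in the pocket (3 mm), low edge to the robot side. Glass still gripped, flat on its slope (0.05 rad, 2 mm), centred (6 mm along, 5 mm across), edges parallel (0.1 rad), pressed with over 2 N, at rest, clear of the cradle (x of block in the frame of pocket between -0.004 and 0.004 m and y of block in the frame of pocket between -0.004 and 0.004 m and z of block in the frame of pocket between -0.003 and 0.003 m and angle between the x axis of block and the x axis of cradle, either way round below 0.09 rad and angle between the z axis of block and the z axis of cradle, either way round below 0.05 rad and x of low_edge in the frame of pocket below -0.03 m and x of glass_center in the frame of face between -0.006 and 0.006 m and y of glass_center in the frame of face between -0.005 and 0.005 m and z of glass_center in the frame of face between 0.002 and 0.006 m and angle between the z axis of glass and the z axis of face, either way round below 0.05 rad and angle between the x axis of glass and the x axis of face, either way round below 0.1 rad and contact force between glass and block above 2 N and contact force between the fingers and glass above 2 N and contact force between glass and cradle below 0.1 N and linear speed of glass below 0.02 m/s); the arm keeps its last pose, push and grip.
It fails at once if the glass is pressed on the block with more than 40 N (contact force between glass and block above 40 N).
It fails at once if the mug, pin vice or glue bottle is moved more than 30 mm or knocked over (distance of any of mug, pin_vice, glue from where it was at the start of the episode above 0.03 m or angle between any of mug, glue's own z axis and vertical above 0.4 rad).
It also fails if it takes over 58 s, if anything falls off the work surface, if the arm or the gripper's body presses on something with over 40 N, if the wrist force passes 120 N, or if a joint passes its speed limit or range.

## Robot

A 6-joint arm with a two-finger parallel gripper is mounted at the origin on the work surface. World frame = base frame: x ahead of the robot, y to its left, z up, the work surface at z = 0. Lengths are in m, angles in rad, forces in N, time in s.
With the tool pointing down it reaches from about 0.225 to 0.875 m from the base axis. Payload 3.4 kg.
Tool frame: the origin (TCP) lies on the centre line of the jaws, within the pads' length; the fingertips stand 14 mm ahead of it and the grasp point (between the pads) lies 5 mm behind it; z points along the fingers, y is the line along which they close (so a half turn about z gives the same grasp; the last joint's range is limited). The gripper opens to 85 mm and grips with 20 to 120 N. Pads are 22 mm wide; open, the fingers measure 114 mm over their backs; the gripper's body (76 mm by 85 mm) begins 54 mm behind the grasp point. The pads swing forward as they close: fully open they stand 13 mm farther back than shut.
Start: joints at [1.005, 0.276, 1.505, -0, 1.361, -0.121], TCP at [0.247, 0.519, 0.245] pointing down, gripper open.
Joint ranges: [-2.89, 2.89], [-0.75, 2.08], [0.22, 2.7], [-1.18, 4.32], [0.11, 2.71], [-2.7, 2.7]. Speed limits (rad/s): [2.57, 2.57, 3.14, 3.14, 3.14, 3.14].

## Interface

Orientations are given as a unit quaternion [w, x, y, z].
In Python, from rig import manip, eyes gives the robot as it stands.
- The arm moves only by the shell command python3 -m creep 'ROWS' [FORCE]. ROWS is JSON, a list of rows, each a list of 5 numbers: the opening, from 0 (shut) to 1 (fully open), then the shift along the tool's x, y, z normalised to -1 to 1, where 1 is 0.5 m, then the turn about the tool's z normalised to -1 to 1, where 1 is 360 degrees. In form: [[fingers, dx, dy, dz, spin], ...]. A call has 1 to 10 rows; each row is the pose to reach, as a shift and turn from the pose commanded when the call began, along the tool's axes at that moment, turning the shorter way round; what a row does not reach only later rows make up. A row lasts 1/10 s, in which the tool goes at most 50 mm and 8.59 degrees, less where a joint would pass 70% of its speed; a pose out of reach is approached as far as the arm can. A call with a number of a shift or a turn outside -1 to 1 is refused whole. A call with a gripper value outside its range is refused whole. The fingers move at their own pace and stop on an object; FORCE is the grip in N (left out, the last holds). Time passes only in rows, so rows that repeat a pose let the fingers close. It gives the time, the measured TCP pose, the force, the opening and the grip force at its end, in the units of the state.
- manip.get_state(): the state, without advancing time (a new reading comes with each control period).
- eyes.get_image(name): name is "side" or "top"; returns a dict with "frame" (480x640x3 uint8, red, green, blue), "fx", "fy", "cx", "cy" (pixels), "k1" (the pictures are not rectified: a ray, as slopes to the right and down, at radius r is drawn at 1 + k1 r^2 times it, then the intrinsics apply), "R" (3x3) and "t" (3): a world point X has camera coordinates R X + t. Camera axes: x right, y down, z forward; pixel columns grow to the right and rows downward; lengths in m; the calibration is good to about 2 mm. A picture is of the moment at which its call begins. There is no depth.
- manip.sign_off(): hands the job in; it is judged then, once.
Trained networks look in the newest picture that a camera, given by its name, has taken for a name from the list of things; names that differ only in an ending like _2 or _b are one class to them, and where a whole thing is asked for, a point or a joint stands for the part that bears it (a point fixed in the world has none). Each returns a list of dicts, best first, with "confidence" (0 to 1); they miss things now and then, are a little off and sometimes report something else, mostly with a low value. They report only what shows in the picture. A call takes as long as a camera call. They do not tell look-alikes from the thing itself.
- eyes.regions_of(camera, label): "mask" (480x640 bool, what is visible of it) and "bbox" ([left, top, right, bottom] in pixels, round what is visible of it).
- eyes.place_of(camera, label): "centre" ([column, row] in pixels: a listed point, or the origin of a listed thing).
The state is a dict: "clock": time; "qpos": joint angles; "qd": joint speeds; "effort": joint torques, N m; "position": TCP position; "ee_rot": TCP orientation; "contact_force": force on the tool from outside, world axes, zero at the start; "moment": the same for the moment, N m; "width": finger opening in m; "gripper_force": force on a finger pad.
Only numpy, scipy, OpenCV 4.12 (cv2) and the standard library are available. Lean on these libraries where they do the work, as an engineer would, in place of code of your own. Each camera call takes 0.05 s, during which the arm holds its last target. There are 200 camera calls.

## Working session

There is one attempt and no reset: what is moved stays moved. The work goes in short steps, Python scripts to look and compute and a shell command to move; the robot and the scene stay as the last step left them, time stands still between calls to the robot, and variables do not carry over. Pictures are saved under pics/ and viewed, at most 10 in all, crops included, and the job is handed in when it is done.

```bash
mkdir -p pics; cat > h.py <<'E'
import numpy as np, cv2
from rig import manip, eyes
from scipy.spatial.transform import Rotation as Ro
def ray(im,uv):
    uv=np.asarray(uv,float).reshape(-1,2)
    d=(uv-[im['cx'],im['cy']])/[im['fx'],im['fy']]
    s=d.copy()
    for _ in range(20): s=d/(1+im['k1']*(s**2).sum(1,keepdims=True))
    R=np.array(im['R']);t=np.array(im['t'])
    return -R.T@t, np.c_[s,np.ones(len(s))]@R
def onz(im,uv,z):
    c,r=ray(im,uv); return c+r*((z-c[2])/r[:,2:3])
def proj(im,X):
    p=np.asarray(X,float).reshape(-1,3)@np.array(im['R']).T+im['t']
    s=p[:,:2]/p[:,2:]; s=s*(1+im['k1']*(s**2).sum(1,keepdims=True))
    return s*[im['fx'],im['fy']]+[im['cx'],im['cy']]
def rot():
    q=manip.get_state()['ee_rot']; return Ro.from_quat([q[1],q[2],q[3],q[0]])
def save(im,name,box=None,k=1):
    f=im['frame'][:,:,::-1]
    if box: f=f[box[1]:box[3],box[0]:box[2]]
    cv2.imwrite('pics/'+name,cv2.resize(f,None,fx=k,fy=k,interpolation=cv2.INTER_CUBIC))
def rect(im,mask,z):
    c=max(cv2.findContours(mask.astype('uint8'),cv2.RETR_EXTERNAL,cv2.CHAIN_APPROX_NONE)[0],key=cv2.contourArea)
    P=onz(im,c.reshape(-1,2),z)[:,:2]
    (x,y),(w,h),a=cv2.minAreaRect((P*1000).astype('float32'))
    if w<h: w,h,a=h,w,a+90
    return np.round([x,y,w,h,(a+90)%180-90],1)
E
cat > look.py <<'E'
from h import *
for cam in ['top','side']:
    im=eyes.get_image(cam); save(im,cam+'0.png'); print(cam,np.round(-np.array(im['R']).T@im['t'],3),im['fx'],im['k1'])
    for l,z in [('cradle',.012),('block',.03),('glass',.008),('mug',.0),('pin_vice',.005),('glue',.0)]:
        for r in eyes.regions_of(cam,l):
            print(l,round(r['confidence'],2),np.round(r['bbox']),'rect',rect(im,r['mask'],z) if r['mask'].sum()>20 else '')
    for l,z in [('cradle',0),('pocket',.012),('block',0),('face',.0353),('low_edge',.018),('glass_center',.004),('mug',0),('pin_vice',0),('glue',0)]:
        for r in eyes.place_of(cam,l): print(' pt',l,round(r['confidence'],2),np.round(r['centre']),np.round(onz(im,r['centre'],z)[0],3))
s=manip.get_state(); print(s)
print(rot().as_matrix().round(3))
E
python3 look.py
```

```text
top [ 0.452 -0.004  1.067] 577.6461966490825 0.00046224418524013654
cradle 0.76 [277. 135. 362. 242.] rect [642.6   3.5 193.9 152.2   3.2]
block 0.22 [164. 149. 205. 184.] rect [674.7 252.2  81.3  52.7  46.5]
glass 0.94 [119. 306. 160. 355.] rect [377.  326.9  77.3  52.   30. ]
glass 0.88 [173. 254. 214. 303.] rect [470.3 232.2  79.6  53.2  20.5]
glass 0.84 [123. 238. 156. 267.] rect [513.8 333.2  58.7  38.8 -51.3]
glass 0.27 [281. 316. 331. 329.] rect [397.3  19.8  90.7  11.8 -77.8]
mug 0.65 [451. 137. 506. 195.] rect [ 699.5 -295.4  105.8   99.6  -15.7]
pin_vice 0.82 [280. 317. 330. 328.] rect [396.1  21.   91.2  10.1 -79.3]
glue 0.6 [166. 151. 204. 183.] rect [681.1 258.7  82.2  52.9  46.5]
 pt cradle 0.56 [320. 187.] [0.647 0.002 0.   ]
 pt pocket 0.86 [318. 191.] [0.637 0.007 0.012]
 pt block 0.95 [437. 288.] [ 0.463 -0.217  0.   ]
 pt face 0.83 [436. 290.] [ 0.459 -0.209  0.035]
 pt face 0.47 [436. 289.] [ 0.461 -0.208  0.035]
 pt low_edge 0.79 [428. 310.] [ 0.423 -0.198  0.018]
 pt glass_center 0.8 [190. 278.] [0.471 0.238 0.004]
 pt glass_center 0.62 [140. 254.] [0.514 0.333 
[... 1644 characters left out ...]
4606e-01,  1.50490091e+00,  3.28925128e-05,
        1.36068798e+00, -1.20971364e-01]), 'qd': array([ 0.00129158, -0.00070767, -0.00064332, -0.00117959,  0.00154263,
        0.00058055]), 'effort': array([-2.28700119e-03, -4.16658211e+01, -2.46095574e+01, -4.27088144e-04,
        2.41884454e-04,  1.47065583e-05]), 'position': array([0.24742609, 0.51908501, 0.24531931]), 'ee_rot': array([-1.37596732e-07,  2.20589757e-01,  9.75366678e-01,  4.73899413e-05]), 'contact_force': array([0.28320212, 0.03643821, 0.06234684]), 'moment': array([0.03898324, 0.01691374, 0.04294954]), 'gripper_force': 0.0, 'width': 0.08514045834781024}
[[-0.903  0.43   0.   ]
 [ 0.43   0.903  0.   ]
 [ 0.     0.    -1.   ]]
```

View pics/top0.png

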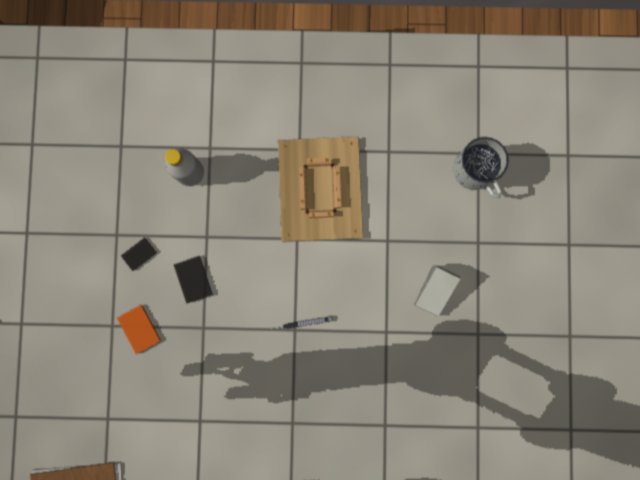

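```bash
python3 - <<'E'
import cv2,numpy as np
t=cv2.imread('pics/top0.png')
a=cv2.resize(t[230:370,100:230],None,fx=3,fy=3,interpolation=2); b=cv2.resize(t[240:340,380:500],None,fx=4.2,fy=4.2,interpolation=2)
b=cv2.resize(b,(400,420)); a=cv2.resize(a,(390,420)); cv2.imwrite('pics/crop0.png',np.hstack([a,b]))
s=cv2.imread('pics/side0.png'); 
for u,v in [(140,331),(193,278),(140,253)]: print(u,v,t[v-3:v+4,u-3:u+4].mean((0,1))[::-1])
E
```

```text
140 331 [172.87755102  82.59183673  29.85714286]
193 278 [40.48979592 38.04081633 36.34693878]
140 253 [39.         37.40816327 34.44897959]
```

View pics/crop0.png

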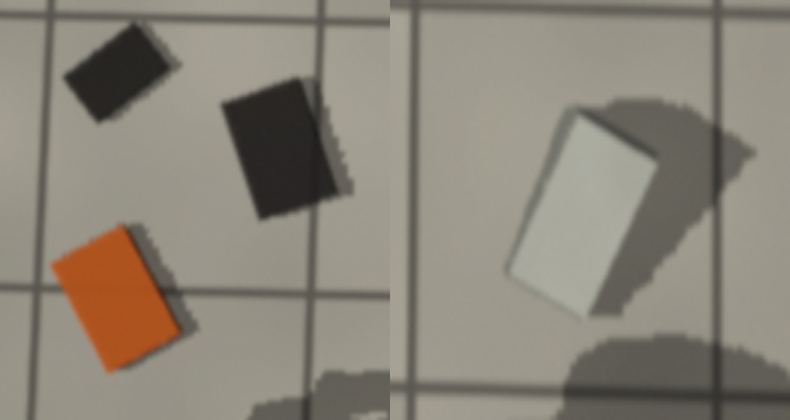

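Dark-grey candidates: the small one at (140,254) and the large one at (193,278). The orange one is at (139,330). The large dark plate at (193,278) fits, being not orange and the larger of its colour, and the crop confirms it. The white block is at (437,290) with its low edge lower left. The cradle is at (320,190).

```bash
cat > fit.py <<'E'
from h import *
from scipy.optimize import minimize
def box(l,w,z0,z1): return np.array([[x,y,z] for x in(-l/2,l/2) for y in(-w/2,w/2) for z in(z0,z1)])
M={'cradle':np.r_[box(.19,.15,0,.012)],
'glass':box(.076,.05,0,.008),
'block':np.array([[x,y,z] for y in(-.023,.023) for x,z in[(-.04,0),(-.04,.018),(.034,.052),(.04,.041),(.04,0)]])}
def fit(views,name,p0,z=0):
    K=4
    def cost(p):
        c=0
        V=M[name]; a=p[2]
        W=np.c_[p[0]+V[:,0]*np.cos(a)-V[:,1]*np.sin(a),p[1]+V[:,0]*np.sin(a)+V[:,1]*np.cos(a),V[:,2]+z]
        for im,m in views:
            h=cv2.convexHull(((proj(im,W)+.5)*K).astype('float32')).astype('int32')
            b=np.zeros((480*K,640*K),'uint8'); cv2.fillConvexPoly(b,h,1)
            c+=1-(b&m).sum()/(b|m).sum()
        return c/len(views)
    views=[(im,cv2.resize(m.astype('uint8'),None,fx=K,fy=K,interpolation=0)) for im,m in views]
    s=np.array([[0,0,0],[.006,0,0],[0,.006,0],[0,0,.06]])+p0
    r=minimize(cost,p0,method='Nelder-Mead',options=dict(initial_simplex=s,maxfev=80,xatol=2e-4,fatol=1e-4))
    return r.x.round(4),round(r.fun,3)
def views(lab,near,cams=('top','side'),tol=.03,z=.02):
    o=[]
    for c in cams:
        im=eyes.get_image(c)
        for l in lab:
            g=[r['mask'] for r in eyes.regions_of(c,l) if r['mask'].sum()>20 and np.hypot(*(rect(im,r['mask'],z)[:2]/1000-near))<tol]
            if g: o.append((im,g[0])); break
    return o
E
python3 - <<'E'
from fit import *
for n,lab,near,yaw in [('cradle',['cradle'],(.642,.003),.06),('block',['face','block','low_edge'],(.463,-.213),-.41),('glass',['glass'],(.471,.232),.36)]:
    v=views(lab,near)
    print(n,len(v),fit(v,n,np.array([*near,yaw])),[fit([u],n,np.array([*near,yaw])) for u in v])
E
```

```text
cradle 2 (array([0.6449, 0.0032, 0.0644]), np.float64(0.024)) [(array([0.6431, 0.0029, 0.0646]), np.float64(0.013)), (array([0.6458, 0.004 , 0.0646]), np.float64(0.022))]
block 2 (array([ 0.461 , -0.2116, -0.4202]), np.float64(0.05)) [(array([ 0.4599, -0.2116, -0.4271]), np.float64(0.029)), (array([ 0.4613, -0.211 , -0.442 ]), np.float64(0.047))]
glass 2 (array([0.4721, 0.2343, 0.3465]), np.float64(0.089)) [(array([0.4706, 0.2332, 0.3582]), np.float64(0.07)), (array([0.4741, 0.2343, 0.353 ]), np.float64(0.075))]
```

```bash
cat > calc.py <<'E'
import sys
from h import *
def calc(x,y,z,yawy):
    s=manip.get_state(); R=rot().as_matrix()
    d=R.T@(np.array([x,y,z])-s['position'])
    a=np.degrees(np.arctan2(R[1,1],R[0,1])); w=(yawy-a+90)%180-90
    print('t',round(s['clock'],2),'pos',s['position'].round(4),'yawy',round(a,2),'F',s['contact_force'].round(1),'w',round(s['width'],4),'g',round(s['gripper_force'],1))
    print('row',(d/.5).round(4),round(-w/360,4),'q6',s['qpos'][5].round(2))
if __name__=='__main__': calc(*map(float,sys.argv[1:]))
E
python3 calc.py .468 -.215 .12 65.7
```

```text
t 2.2 pos [0.2475 0.5191 0.2453] yawy 64.51 F [-0.1  0.5  0.1] w 0.0854 g 0.0
row [-1.0299 -1.1355  0.2506] -0.0033 q6 -0.12
```

```bash
python3 -m creep '[[1,-0.68,-0.75,0.1,-0.003],[1,-0.68,-0.75,0.1,-0.003],[1,-0.68,-0.75,0.1,-0.003],[1,-0.68,-0.75,0.1,-0.003],[1,-0.68,-0.75,0.1,-0.003],[1,-0.68,-0.75,0.1,-0.003],[1,-0.68,-0.75,0.1,-0.003],[1,-0.68,-0.75,0.1,-0.003],[1,-0.68,-0.75,0.1,-0.003],[1,-0.68,-0.75,0.1,-0.003]]'; python3 calc.py .468 -.215 .12 65.7
```

```text
clock: 3.2
position: [0.3909, 0.0406, 0.1964]
ee_rot: [0.001, 0.211, 0.977, 0.0]
contact_force: [1.0, 0.7, 0.3]
width: 0.0857
gripper_force: 0.0
t 3.2 pos [0.3909 0.0406 0.1964] yawy 65.59 F [1.  0.7 0.3] w 0.0857 g 0.0
row [-0.3515 -0.4018  0.153 ] -0.0003 q6 -1.22
```

```bash
python3 -m creep '[[1,-0.352,-0.402,0.153,0],[1,-0.352,-0.402,0.153,0],[1,-0.352,-0.402,0.153,0],[1,-0.352,-0.402,0.153,0],[1,-0.352,-0.402,0.153,0],[1,-0.352,-0.402,0.153,0],[1,-0.352,-0.402,0.153,0],[1,-0.352,-0.402,0.153,0]]'; python3 calc.py .468 -.215 .031 65.7
```

```text
clock: 4.0
position: [0.4674, -0.2133, 0.1192]
ee_rot: [-0.001, 0.212, 0.977, 0.001]
contact_force: [-0.7, 0.1, -0.4]
width: 0.0856
gripper_force: 0.0
t 4.0 pos [ 0.4674 -0.2133  0.1192] yawy 65.51 F [-0.7  0.1 -0.4] w 0.0856 g 0.0
row [-0.0028 -0.0026  0.1764] -0.0005 q6 -1.71
```

```bash
python3 -m creep '[[1,-0.002,-0.003,0.09,0],[1,-0.002,-0.003,0.176,0],[1,-0.002,-0.003,0.176,0],[1,-0.002,-0.003,0.176,0],[0,-0.002,-0.003,0.176,0],[0,-0.002,-0.003,0.176,0],[0,-0.002,-0.003,0.176,0],[0,-0.002,-0.003,0.176,0],[0,-0.002,-0.003,0.176,0],[0,-0.002,-0.003,0.176,0]]' 40; python3 calc.py .468 -.215 .12 93.7
```

```text
clock: 5.0
position: [0.4692, -0.2155, 0.0336]
ee_rot: [0.002, 0.211, 0.977, -0.0]
contact_force: [0.2, 1.8, 6.3]
width: 0.0454
gripper_force: 41.9
t 5.0 pos [ 0.4692 -0.2155  0.0336] yawy 65.59 F [0.2 1.8 6.3] w 0.0454 g 41.9
row [ 2.000e-03 -1.000e-04 -1.729e-01] -0.0781 q6 -1.71
```

```bash
python3 -m creep '[[0,0,0,-0.09,-0.02],[0,0,0,-0.18,-0.04],[0,0,0,-0.2,-0.06],[0,0,0,-0.2,-0.078],[0,0,0,-0.2,-0.078],[0,0,0,-0.2,-0.078],[0,0,0,-0.2,-0.078]]'; python3 calc.py .6535 .0039 .12 93.7
```

```text
clock: 5.7
position: [0.4677, -0.2148, 0.1313]
ee_rot: [-0.0, -0.031, 1.0, 0.0]
contact_force: [0.9, -0.1, -1.8]
width: 0.0452
gripper_force: 42.4
t 5.7 pos [ 0.4677 -0.2148  0.1313] yawy 93.58 F [ 0.9 -0.1 -1.8] w 0.0452 g 42.4
row [-0.3983  0.4133  0.0226] -0.0003 q6 -2.2
```

```bash
python3 -m creep '[[0,-0.398,0.413,0.03,0],[0,-0.398,0.413,0.03,0],[0,-0.398,0.413,0.03,0],[0,-0.398,0.413,0.03,0],[0,-0.398,0.413,0.03,0],[0,-0.398,0.413,0.03,0],[0,-0.398,0.413,0.03,0],[0,-0.398,0.413,0.03,0],[0,-0.398,0.413,0.03,0],[0,-0.398,0.413,0.03,0]]'; python3 calc.py .6535 .0039 .07 93.7
python3 - <<'E'
from h import *
im=eyes.get_image('side'); save(im,'s1.png',(290,120,470,300),3.3)
for l in ['low_edge','face']:
    for r in eyes.place_of('side',l)[:2]: print(l,r['confidence'],np.round(r['centre'],1))
s=manip.get_state(); p=s['position']; R=rot().as_matrix(); bx=-R[:,0]; 
o=p-.009*bx-[0,0,.0325]
print('pred low',proj(im,o-.04*bx+[0,0,.018]),'face',proj(im,o-.003*bx+[0,0,.0353]))
E
```

```text
clock: 6.7
position: [0.6525, 0.0027, 0.1166]
ee_rot: [-0.0, -0.031, 1.0, -0.0]
contact_force: [-0.4, -1.0, -2.1]
width: 0.0453
gripper_force: 42.4
t 6.7 pos [0.6525 0.0027 0.1166] yawy 93.57 F [-0.4 -1.  -2.1] w 0.0453 g 42.4
row [-0.0023  0.0024  0.0931] -0.0003 q6 -1.74
low_edge 0.77 [364.7 211.9]
face 0.56 [383.3 193.1]
pred low [[364.30846261 210.60232997]] face [[380.76273862 193.65493109]]
```

View pics/s1.png

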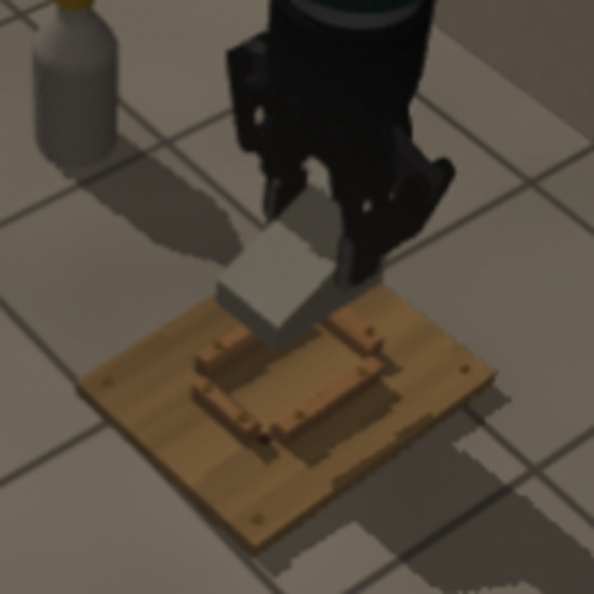

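The block is held level with its low edge toward the robot, above the pocket. The four fences show round crop (200–380, 320–440), and I'll check my cradle fit against them.

```bash
python3 - <<'E'
from h import *
im=eyes.get_image('side')
f=cv2.resize(im['frame'][190:290,310:440],None,fx=6,fy=6,interpolation=2)[:,:,::-1].copy()
c=np.array([.6445,.0033]);a=.0645;R=np.array([[np.cos(a),-np.sin(a)],[np.sin(a),np.cos(a)]])
def dr(pts,z,col):
    q=(proj(im,np.c_[np.array(pts)@R.T+c,np.full(len(pts),z)])+.5-[310,190])*6
    cv2.polylines(f,[q.astype('int32')],True,col,1)
dr([(-.042,-.025),(.042,-.025),(.042,.025),(-.042,.025)],.012,(0,0,255))
dr([(-.054,-.037),(.054,-.037),(.054,.037),(-.054,.037)],.026,(0,255,0))
dr([(-.095,-.075),(.095,-.075),(.095,.075),(-.095,.075)],.012,(255,0,0))
cv2.imwrite('pics/s2.png',f)
E
```

```text
(no output)
```

View pics/s2.png

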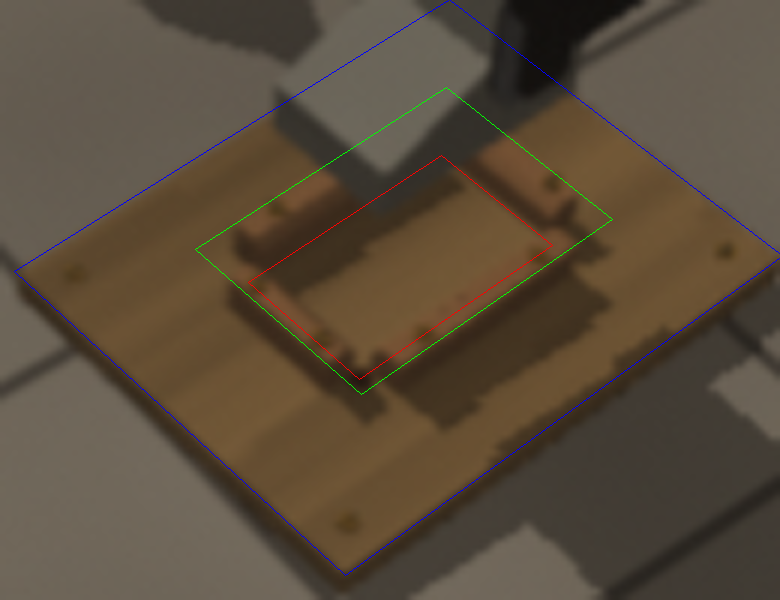

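```bash
python3 -m creep '[[0,-0.002,0.002,0.05,0],[0,-0.002,0.002,0.1,0],[0,-0.002,0.002,0.11,0],[0,-0.002,0.002,0.118,0],[0,-0.002,0.002,0.126,0],[0,-0.002,0.002,0.126,0]]'; python3 calc.py .6535 .0039 .0456 93.7
```

```text
clock: 7.5
position: [0.6547, 0.0048, 0.0542]
ee_rot: [0.001, -0.032, 0.999, -0.0]
contact_force: [0.5, 0.7, -1.9]
width: 0.0451
gripper_force: 42.3
t 7.5 pos [0.6547 0.0048 0.0542] yawy 93.67 F [ 0.5  0.7 -1.9] w 0.0451 g 42.3
row [ 0.0026 -0.0016  0.0172] -0.0001 q6 -1.73
```

```bash
python3 -m creep '[[0,0.002,-0.001,0.006,0],[0,0.002,-0.001,0.012,0],[0,0.002,-0.001,0.016,0],[0,0.002,-0.001,0.019,0],[0,0.002,-0.001,0.02,0]]'; python3 calc.py .6535 .0039 .0456 93.7
```

```text
clock: 8.0
position: [0.6533, 0.0043, 0.0456]
ee_rot: [0.0, -0.032, 0.999, -0.0]
contact_force: [-3.8, 0.2, 11.4]
width: 0.0449
gripper_force: 43.8
t 8.0 pos [0.6533 0.0043 0.0456] yawy 93.68 F [-3.8  0.2 11.4] w 0.0449 g 43.8
row [-0.0003 -0.0008  0.    ] -0.0 q6 -1.73
```

```bash
python3 -m creep '[[1,0,0,0,0],[1,0,0,0,0],[1,0,0,0,0],[1,0,0,-0.05,0],[1,0,0,-0.12,0],[1,0,0,-0.22,0],[1,0,0,-0.3,0],[1,0.1,0.1,-0.3,0],[1,0.2,0.2,-0.3,0],[1,0.25,0.3,-0.3,0]]'; cat > blk.py <<'E'
from fit import *
import sys
c=np.array([.6445,.0033,.0645])
v=[]
for cam in ('top','side'):
    u=views(['face','low_edge','block'],c[:2],(cam,),.05,.04); v+=u
    print(cam,[fit([x],'block',c,.012) for x in u])
im=eyes.get_image('side'); save(im,sys.argv[1],(310,170,440,270),6)
E
python3 blk.py s3.png; python3 calc.py .472 .2335 .12 110.2
```

```text
clock: 9.0
position: [0.5457, 0.11, 0.1938]
ee_rot: [-0.0, -0.031, 1.0, 0.0]
contact_force: [1.4, 0.5, 0.5]
width: 0.0853
gripper_force: 0.0
top [(array([0.6426, 0.0036, 0.0423]), np.float64(0.046))]
side [(array([0.6479, 0.0062, 0.1311]), np.float64(0.094))]
t 9.25 pos [0.548  0.1097 0.1939] yawy 93.73 F [ 1.  -0.6  0.3] w 0.0851 g 0.0
row [0.1358 0.257  0.1475] -0.0458 q6 -1.56
```

View pics/s3.png

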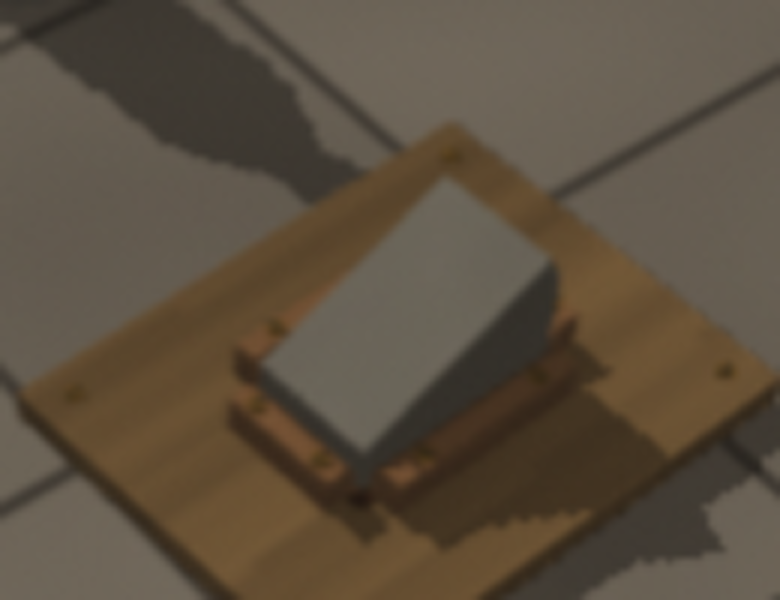

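The block sits inside the fences, level, with its low edge at the near-left end. Next I'll check the fingertip reach from the earlier picture, where the tip was at about (400.6, 206.4).

```bash
python3 - <<'E'
from h import *
im=eyes.get_image('side')
for dz in (.006,.010,.014,.019,.023):
    print(dz,proj(im,[[.6525-.011,.0027-.025,.1166-dz],[.6525-.011,.0027-.037,.1166-dz],[.6525+.011,.0027-.037,.1166-dz]]).round(1).tolist())
from fit import *
v=views(['glass'],(.472,.233),z=.004)
print([fit([u],'glass',np.array([.472,.2335,.35])) for u in v])
E
```

```text
0.006 [[389.8, 205.5], [394.5, 209.7], [404.1, 204.2]]
0.01 [[389.6, 207.2], [394.2, 211.3], [403.8, 205.8]]
0.014 [[389.3, 208.8], [394.0, 212.9], [403.5, 207.4]]
0.019 [[389.0, 210.8], [393.6, 214.9], [403.2, 209.5]]
0.023 [[388.8, 212.4], [393.4, 216.5], [402.9, 211.0]]
[(array([0.47  , 0.2323, 0.3725]), np.float64(0.041)), (array([0.4733, 0.234 , 0.3589]), np.float64(0.061))]
```

```bash
python3 -m creep '[[1,0.136,0.258,0.1,-0.02],[1,0.136,0.258,0.1,-0.0478],[1,0.136,0.258,0.15,-0.0478],[1,0.136,0.258,0.2,-0.0478],[1,0.136,0.258,0.25,-0.0478],[1,0.136,0.258,0.25,-0.0478],[1,0.136,0.258,0.25,-0.0478]]'; python3 calc.py .4715 .233 .0125 110.9
```

```text
clock: 10.2
position: [0.4721, 0.2338, 0.0687]
ee_rot: [-0.0, -0.181, 0.984, -0.0]
contact_force: [-0.9, 0.5, 1.0]
width: 0.085
gripper_force: 0.0
t 10.2 pos [0.4721 0.2338 0.0687] yawy 110.84 F [-0.9  0.5  1. ] w 0.085 g 0.0
row [ 0.0017 -0.0011  0.1124] -0.0002 q6 -1.61
```

```bash
python3 -m creep '[[1,0.001,-0.001,0.06,0],[1,0.001,-0.001,0.112,0],[1,0.001,-0.001,0.112,0],[0,0.001,-0.001,0.112,0],[0,0.001,-0.001,0.112,0],[0,0.001,-0.001,0.112,0],[0,0.001,-0.001,0.112,0],[0,0.001,-0.001,0.112,0],[0,0.001,-0.001,0.112,0]]' 25; python3 calc.py .4715 .233 .15 93.7
```

```text
clock: 11.1
position: [0.4727, 0.2338, 0.0147]
ee_rot: [0.002, -0.181, 0.983, 0.0]
contact_force: [0.0, -1.2, 5.9]
width: 0.049
gripper_force: 25.7
t 11.1 pos [0.4727 0.2338 0.0147] yawy 110.88 F [ 0.  -1.2  5.9] w 0.049 g 25.7
row [ 0.0016 -0.0008 -0.2707] 0.0477 q6 -1.61
```

```bash
python3 -m creep '[[0,0,0,-0.08,0],[0,0,0,-0.16,0.01],[0,0,0,-0.24,0.03],[0,0,0,-0.27,0.0477],[0,0,0,-0.27,0.0477],[0,0,0,-0.27,0.0477]]'; python3 calc.py .6398 .003 .12 93.7
```

```text
clock: 11.7
position: [0.4706, 0.2333, 0.1477]
ee_rot: [0.0, -0.034, 0.999, 0.0]
contact_force: [-0.6, -1.2, -1.1]
width: 0.0488
gripper_force: 27.1
t 11.7 pos [0.4706 0.2333 0.1477] yawy 93.85 F [-0.6 -1.2 -1.1] w 0.0488 g 27.1
row [-0.3067 -0.4823  0.0555] 0.0004 q6 -1.31
```

```bash
python3 -m creep '[[0,-0.307,-0.482,0.05,0],[0,-0.307,-0.482,0.05,0],[0,-0.307,-0.482,0.05,0],[0,-0.307,-0.482,0.05,0],[0,-0.307,-0.482,0.05,0],[0,-0.307,-0.482,0.05,0],[0,-0.307,-0.482,0.05,0],[0,-0.307,-0.482,0.05,0],[0,-0.307,-0.482,0.05,0],[0,-0.307,-0.482,0.05,0]]'; python3 calc.py .6398 .003 .08 93.7
python3 - <<'E'
from fit import *
s=manip.get_state(); p=s['position']; z=p[2]-.0147; print(p.round(4))
for cam in ('side','top'):
    im=eyes.get_image(cam)
    for r in eyes.regions_of(cam,'glass'):
        if r['mask'].sum()>20:
            q=rect(im,r['mask'],z)[:2]/1000
            if np.hypot(*(q-p[:2]))<.05: print(cam,r['confidence'],fit([(im,r['mask'])],'glass',np.array([*p[:2],.065]),z))
    for r in eyes.place_of(cam,'glass_center'): print(cam,round(r['confidence'],2),np.round(r['centre'],1),onz(im,r['centre'],z+.004)[0].round(4))
    if cam=='side': save(im,'s4.png',(310,140,440,240),6)
E
```

```text
clock: 12.7
position: [0.6386, 0.0042, 0.1222]
ee_rot: [-0.001, -0.033, 0.999, 0.0]
contact_force: [-0.1, -0.6, -0.8]
width: 0.0487
gripper_force: 27.1
t 12.7 pos [0.6386 0.0042 0.1222] yawy 93.82 F [-0.1 -0.6 -0.8] w 0.0487 g 27.1
row [-0.0023 -0.0027  0.0844] 0.0003 q6 -1.74
[0.6386 0.0042 0.1222]
side 0.86 (array([0.6374, 0.0062, 0.1349]), np.float64(0.318))
side 0.93 [376.8 198.1] [0.6344 0.0037 0.1115]
side 0.84 [228.3 167.1] [0.4676 0.2234 0.1115]
side 0.77 [171.4 198.3] [0.3483 0.2122 0.1115]
side 0.59 [260.2 298.7] [ 0.3625 -0.0538  0.1115]
top 0.91 (array([0.6326, 0.0043, 0.1503]), np.float64(0.609))
top 0.92 [318.5 182. ] [0.6346 0.0044 0.1115]
top 0.87 [139.6 255. ] [0.5055 0.2984 0.1115]
top 0.67 [137.7 331.6] [0.3794 0.2957 0.1115]
```

View pics/s4.png

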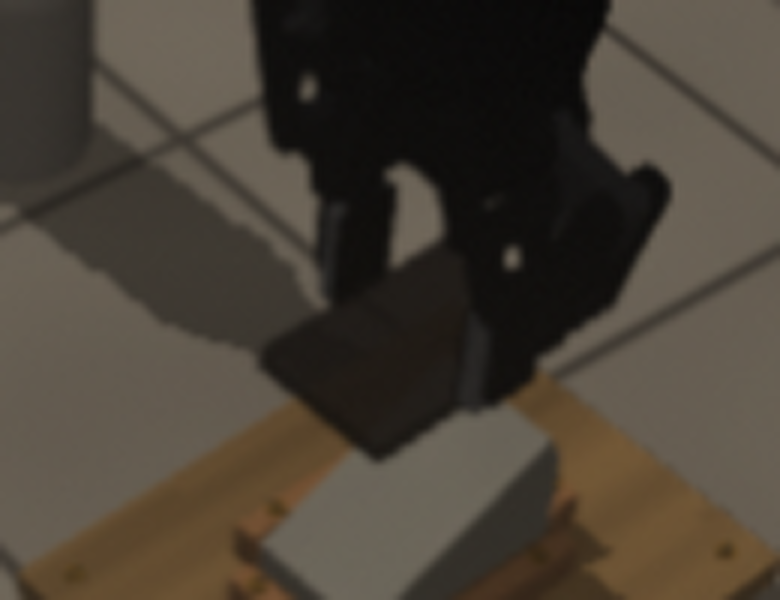

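The plate is held level above the block. Its front bottom corners are at crop (262,365) and (378,460).

```bash
python3 - <<'E'
from h import *
im=eyes.get_image('side'); a=.0655
ax=np.array([np.cos(a),np.sin(a)]);ay=np.array([-ax[1],ax[0]])
P=onz(im,np.array([[262,365],[378,460]])/6+[309.5,139.5],.1075)[:,:2]-[.6386,.0042]
print('front corners in grip frame (expect -.038, +-.025)',(P@ax).round(4),(P@ay).round(4))
# block face corners from s3 picture -> low edge corners (z=.030), top edge corners (z=.064)
c=np.array([.6445,.0033])
for n,px,z in [('low',[[262,368],[363,457]],.030),('high',[[447,178],[556,258]],.064)]:
    P=onz(im,np.array(px)/6+[309.5,169.5],z)[:,:2]-c; print(n,(P@ax).round(4),(P@ay).round(4))
E
```

```text
front corners in grip frame (expect -.038, +-.025) [-0.0364 -0.0365] [ 0.0246 -0.0236]
low [-0.0405 -0.0411] [ 0.0219 -0.0236]
high [0.0344 0.036 ] [ 0.0219 -0.0233]
```

```bash
python3 -m creep '[[0,-0.002,-0.003,0.03,0],[0,-0.002,-0.003,0.06,0],[0,-0.002,-0.003,0.08,0],[0,-0.002,-0.003,0.085,0],[0,-0.002,-0.003,0.089,0],[0,-0.002,-0.003,0.093,0],[0,-0.002,-0.003,0.097,0],[0,-0.002,-0.003,0.097,0]]' 22; python3 calc.py .6398 .003 .0616 93.7
```

```text
clock: 13.85
position: [0.6419, 0.0015, 0.0758]
ee_rot: [0.002, -0.032, 0.999, -0.0]
contact_force: [-0.7, 0.8, 5.0]
width: 0.0491
gripper_force: 28.0
t 13.85 pos [0.6419 0.0015 0.0758] yawy 93.71 F [-0.7  0.8  5. ] w 0.0491 g 28.0
row [0.0041 0.0033 0.0285] 0.0 q6 -1.74
```

```bash
python3 -m creep '[[0,0.002,0.001,0.004,0],[0,0.002,0.001,0.008,0],[0,0.002,0.001,0.012,0],[0,0.002,0.001,0.012,0]]'; python3 calc.py .6398 .003 .0616 93.7;  python3 -m creep '[[0,0,0,0.004,0],[0,0,0,0.008,0],[0,0,0,0.008,0]]'; python3 calc.py .6398 .003 .0616 93.7
```

```text
clock: 14.25
position: [0.641, 0.0016, 0.0699]
ee_rot: [0.002, -0.032, 0.999, -0.0]
contact_force: [-1.4, 0.2, 6.3]
width: 0.0491
gripper_force: 29.0
t 14.25 pos [0.641  0.0016 0.0699] yawy 93.72 F [-1.4  0.2  6.3] w 0.0491 g 29.0
row [0.0022 0.0029 0.0167] 0.0 q6 -1.74
clock: 14.55
position: [0.641, 0.0016, 0.066]
ee_rot: [0.002, -0.032, 0.999, -0.0]
contact_force: [-2.0, -0.4, 5.3]
width: 0.0487
gripper_force: 29.5
t 14.55 pos [0.641  0.0016 0.066 ] yawy 93.71 F [-2.  -0.4  5.3] w 0.0487 g 29.5
row [0.0023 0.003  0.0087] 0.0 q6 -1.74
```

```bash
python3 -m creep '[[0,0.001,0.001,0.004,0],[0,0.001,0.001,0.008,0],[0,0.001,0.001,0.008,0]]'; python3 calc.py .6398 .003 .0616 93.7; python3 - <<'E'
from h import *
im=eyes.get_image('side'); save(im,'s5.png',(310,170,440,270),6)
E
```

```text
clock: 14.85
position: [0.6398, 0.0016, 0.0622]
ee_rot: [0.001, -0.033, 0.999, -0.001]
contact_force: [-2.7, -1.5, 7.9]
width: 0.049
gripper_force: 30.5
t 14.85 pos [0.6398 0.0016 0.0622] yawy 93.73 F [-2.7 -1.5  7.9] w 0.049 g 30.5
row [-0.0002  0.0028  0.0011] 0.0001 q6 -1.74
```

View pics/s5.png

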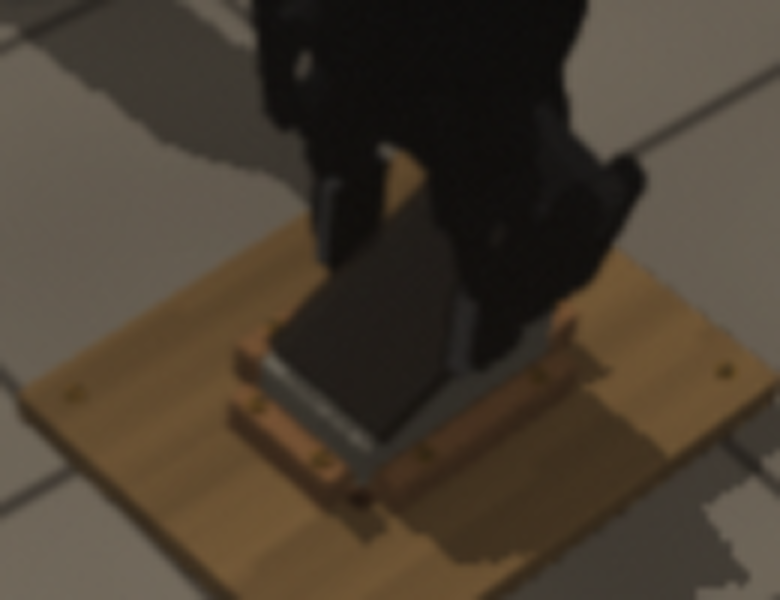

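The plate has tilted onto the slope. Its low edge runs (275,352)–(378,443), with a thin white strip of the block's low edge in front. I'll press a little more and see whether the force climbs.

```bash
python3 -m creep '[[0,0,0.002,0.002,0],[0,0,0.002,0.003,0],[0,0,0.002,0.003,0]]'; python3 -m creep '[[0,0,0,0.002,0],[0,0,0,0.002,0]]'; python3 - <<'E'
from h import *
im=eyes.get_image('side'); save(im,'s6.png',(340,195,395,255),10)
for c in ('side','top'):
    im=eyes.get_image(c)
    for l,z in (('glass_center',.051),('face',.0473),('low_edge',.03)):
        for r in eyes.place_of(c,l)[:2]: print(c,l,round(r['confidence'],2),onz(im,r['centre'],z)[0].round(4))
a=.0655;ax=np.array([np.cos(a),np.sin(a)]);ay=np.array([-ax[1],ax[0]])
im=eyes.get_image('side')
# predicted pixels for centred flush glass in crop s6 coords
def P(x,y,z): return ((proj(im,[*(np.array([.6445,.0033])+x*ax+y*ay),z+.012])[0]+.5-[340,195])*10).round().tolist()
s,c=np.sin(np.radians(25)),np.cos(np.radians(25))
for nm,n in (('bottom',0),('top',.008)):
    for y in (.025,-.025): print(nm,y,P(-.003-.038*c-n*s,y,.0353-.038*s+n*c))
for y in (.023,-.023): print('blk low',y,P(-.04,y,.018))
E
```

```text
clock: 15.2
position: [0.6393, 0.0018, 0.0615]
ee_rot: [0.001, -0.033, 0.999, -0.001]
contact_force: [-5.9, -4.0, 11.8]
width: 0.0493
gripper_force: 31.2
clock: 15.4
position: [0.6392, 0.0017, 0.0613]
ee_rot: [0.001, -0.033, 0.999, -0.002]
contact_force: [-7.5, -4.0, 16.2]
width: 0.0487
gripper_force: 31.8
side glass_center 0.78 [0.4904 0.2785 0.051 ]
side glass_center 0.67 [6.435e-01 2.000e-04 5.100e-02]
side face 0.73 [0.6431 0.0043 0.0473]
side low_edge 0.74 [ 0.6033 -0.0043  0.03  ]
side low_edge 0.58 [ 0.67   -0.2903  0.03  ]
top glass_center 0.76 [0.6445 0.0042 0.051 ]
top glass_center 0.63 [0.3752 0.317  0.051 ]
top low_edge 0.49 [0.6016 0.0053 0.03  ]
bottom 0.025 [138.0, 341.0]
bottom -0.025 [326.0, 502.0]
top 0.025 [126.0, 324.0]
top -0.025 [315.0, 485.0]
blk low 0.023 [134.0, 359.0]
blk low -0.023 [307.0, 507.0]
```

View pics/s6.png

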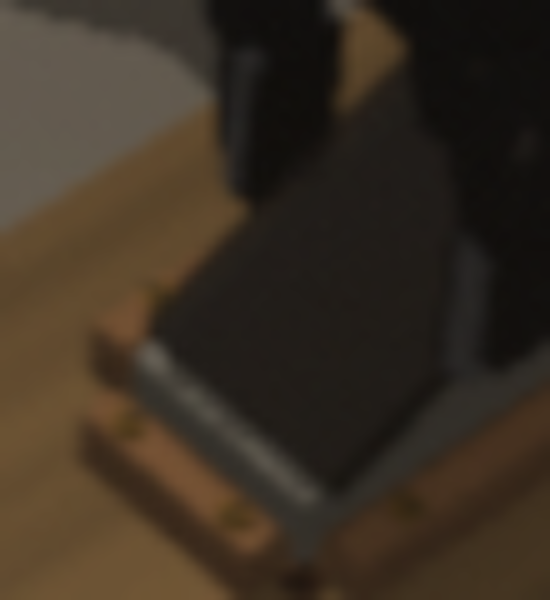

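```bash
python3 - <<'E'
from h import *
im=eyes.get_image('side'); g=im['frame'].mean(2)
a=.0655;ax=np.array([np.cos(a),np.sin(a)]);ay=np.array([-ax[1],ax[0]])
s,c=np.sin(np.radians(25)),np.cos(np.radians(25))
def P(u,y): # u along slope from face centre
    return proj(im,[*(np.array([.6445,.0033])+(-.003+u*c)*ax+y*ay),.0473+u*s])[0]
us=np.arange(-.052,-.029,.001)
prof=[]
for u in us:
    q=np.array([P(u,y) for y in np.arange(-.016,.017,.002)],'float32')
    prof.append(cv2.remap(g.astype('float32'),q[:,:1],q[:,1:],1).mean())
for u,p in zip(us,prof): print(round(u*1000),round(float(p)),end=' | ')
t=eyes.get_image('top'); gt=t['frame'].mean(2).astype('float32'); im=t; print('\ntop')
for us in (np.arange(-.052,-.029,.001),np.arange(.026,.05,.001)):
  for u in us:
    q=np.array([P(u,y) for y in np.arange(-.016,.017,.002)],'float32')
    print(round(u*1000),round(float(cv2.remap(gt,q[:,:1],q[:,1:],1).mean())),end=' | ')
  print()
E
```

```text
-52 73 | -51 73 | -50 72 | -49 70 | -48 66 | -47 59 | -46 53 | -45 49 | -44 49 | -43 51 | -42 57 | -41 65 | -40 71 | -39 70 | -38 63 | -37 53 | -36 42 | -35 34 | -34 30 | -33 29 | -32 29 | -31 29 | -30 29 | 
top
-52 135 | -51 130 | -50 124 | -49 115 | -48 107 | -47 102 | -46 99 | -45 100 | -44 104 | -43 106 | -42 101 | -41 90 | -40 72 | -39 56 | -38 46 | -37 41 | -36 40 | -35 40 | -34 39 | -33 39 | -32 40 | -31 40 | -30 40 | 
26 65 | 27 68 | 28 75 | 29 84 | 30 95 | 31 105 | 32 114 | 33 119 | 34 120 | 35 115 | 36 106 | 37 94 | 38 82 | 39 76 | 40 73 | 41 75 | 42 77 | 43 81 | 44 84 | 45 88 | 46 91 | 47 94 | 48 97 | 49 99 | 50 101 |
```

```bash
python3 -m creep '[[0,0,0,0,0],[0,0,0,0,0],[0,0,0,0,0],[0,0,0,0,0]]' && python3 -c "
from rig import manip
print(manip.get_state()['contact_force']); print(manip.sign_off())"
```

```text
clock: 16.4
position: [0.6392, 0.0017, 0.0613]
ee_rot: [0.001, -0.033, 0.999, -0.002]
contact_force: [-7.1, -3.7, 14.8]
width: 0.0491
gripper_force: 31.8
[-7.14147174 -3.70053731 14.77496654]
the job is handed in; nothing more can be done
None
```

I handed the job in at 16.4 s: the block is seated low edge toward the robot, and the large dark glass is still gripped and tilted flush on the slope, pressed with about 15 N and centred to about 2 mm by the pictures; the judge returned no verdict.

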